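# Gauge and sort the bored sleeves

## Task

Some of the square steel sleeves lying in a row on the bench are bored to size only near their ends. Taking them one at a time from left to right, lay each in the channel of the gauge and slide it gently along under the bridge onto the level pin as far as it goes; lay those that go right up to the shoulder in the wooden tray and those that stop partway in the low metal tray, lying flat on the tray floor. Leave the other things on the bench alone.

Things in the scene. Friction and masses are not known exactly. Their poses are not given: they have to be found in the camera images.
- sleeve_a: square steel sleeve 36x36x70 mm, 0.25 kg, all alike outside; round bore lengthwise, 22.5 mm wide at both ends. In some it narrows to 15 mm from 18 mm inside either end, in the others it is 22.5 right through: to be felt on the gauge. Lies on a side, bore pointing away from the robot. Origin at its centre, x along the bore, ends and sides alike. First from the left (greatest y). May be absent
- sleeve_b: square steel sleeve just as sleeve_a outside (36x36x70 mm, origin at its centre, x along the bore; bore either right through or narrowed inside, not told). Second place from the left of the row. May be absent
- sleeve_c: square steel sleeve just as sleeve_a outside (36x36x70 mm, origin at its centre, x along the bore; bore either right through or narrowed inside, not told). Third place from the left of the row. May be absent
- sleeve_d: square steel sleeve just as sleeve_a outside (36x36x70 mm, origin at its centre, x along the bore; bore either right through or narrowed inside, not told). Fourth and last place (nearest the gauge) of the row. May be absent
- gauge: fixed sleeve gauge, dark base 180 (x) x 80 x 12 mm; origin at the centre of its underside, x along it away from the robot to a shoulder block (face at x=68 mm, 52 high) that carries a level pin 18.5 mm thick, 55 long, axis 30 mm above the bench, pointing to -x. A sleeve bored right through slides on till it meets the shoulder (centre at x=33 mm); a narrowed one stops with its centre at x=-4
- gauge_channel (a point): a point on the floor of the gauge's guide channel (gauge x=-33 mm, 12 mm above the bench): a good place for a sleeve's centre when laid in, clear of the pin. The channel is straight along the gauge's x, 39 mm wide, from x=-86 to the shoulder, walls at most 12 mm above its floor and flared on top; a sleeve lying in it is in line with the pin
- gauge_bridge (a point): middle of the underside of the bridge over the pin (gauge x=54 mm, 53 mm above the bench). The bridge is 12 mm wide along x, its top 60 mm above the bench (bolt heads 63), legs 26 to 33 mm either side of the centre line; the front of a sleeve slides under it, so hold the sleeve near its rear end
- gauge_nose (a point): centre of the tip of the gauge pin (gauge x=13 mm), 30 mm above the bench
- wood_tray: fixed open tray of light wood, 104 (x) x 190 (y) mm, on 12 mm feet, inner floor 18 mm and rim 47 mm above the bench, walls 6 mm; inside 92 x 178 mm. Origin at its centre at bench level, y along its length. Place for the sleeves that fit. Stands either left behind the row of sleeves or at the right of the knife switch
- metal_tray: fixed open tray of bare sheet metal, lower than the wooden one: 104 (x) x 190 (y) mm, on 12 mm feet, inner floor 15 mm and rim 32 mm above the bench, walls 3 mm; small wire handles at both ends. Origin at its centre at bench level, y along its length. Place for the sleeves that do not fit. Stands at the other of the two places
- knife_switch: knife switch on a slate base right of the gauge, fixed, about 145 x 232 mm; its blades and black grip stand raised, up to 165 mm above the bench: carry things high over it. Origin at the centre of its underside
- oil_can: bystander: copper oil can with a long spout, 177 mm tall; to be left where it is. Origin at its underside
- cold_chisel: bystander: dark cold chisel 140 mm long lying down; to be left where it is. Origin at its underside
- v_block: bystander: steel vee block 50x60x45; to be left where it is. Origin at its underside
- grease_tin: bystander: open round blue tin 62 mm across, 50 high; to be left where it is. Origin at its underside
- pliers: bystander: pliers 170 mm long lying flat; to be left where it is. Origin at its underside
There are look-alikes about, which are no part of the job. Leave any pink look-alike of the sleeve_d alone.

How it is judged:
By the outcome, as a careful person would: the job done as asked, in the order asked, and still so for the second after the job is handed in, with the robot touching nothing.
Of sleeve_a, sleeve_b, sleeve_c, sleeve_d only 3 to 4 are there at a start; the rules pass over those that are not, and their reading is None.
At some moment in a run one of sleeve_a, sleeve_b, sleeve_c, sleeve_d may be knocked a few centimetres aside while the robot is not near it.
It also fails if it takes over 210 s, if anything falls off the work surface, if the arm or the gripper's body presses on something with over 40 N, if the wrist force passes 120 N, or if a joint passes its speed limit or range.

## Robot

A 7-joint arm with a two-finger parallel gripper is mounted at the origin on a cart in front of the work surface, level with it; the furniture and walls round the work are solid. World frame = base frame: x ahead of the robot, y to its left, z up, the work surface at z = 0. Lengths are in m, angles in rad, forces in N, time in s.
With the tool pointing down it reaches from about 0.425 to 0.825 m from the base axis. Payload 3.6 kg.
Tool frame: the origin (TCP) lies midway between the tips of the shut fingers; the grasp point (between the pads) lies 19 mm behind it; z points along the fingers, y is the line along which they close (so a half turn about z gives the same grasp; the last joint's range is limited). The gripper opens to 85 mm and grips with 20 to 120 N. Pads are 22 mm wide; open, the fingers measure 114 mm over their backs; the gripper's body (76 mm by 85 mm) begins 54 mm behind the grasp point. The pads swing forward as they close: fully open they stand 13 mm farther back than shut.
Start: joints at [-1.276, 0.615, -0.013, 1.423, 0.008, 1.103, -0.04], TCP at [0.205, 0.617, 0.231] pointing down, gripper open.
Joint ranges: [-3.12, 3.12], [-0.3, 2.06], [-1.34, 1.32], [0.26, 2.42], [-1.36, 4.5], [0.01, 1.98], [-2.84, 2.84]. Speed limits (rad/s): [2.79, 2.79, 3.14, 3.14, 3.14, 3.14, 3.14].

## Interface

Orientations are given as a 3x3 rotation matrix whose columns are the frame's x, y, z axes.
In Python, from workcell import r gives the robot as it stands.
- The arm moves only by the tool play_rows, never from a script. Its argument "increments" is one flat list of numbers, 7 for each row, row after row: the shift along the world's x, y, z in mm, then the turn, a rotation vector about the world's x, y, z in rad, then the closure in counts, from 0 (fully open) to 255 (shut). A call has 1 to 8 rows; each row is the pose to reach, as a shift and turn from the pose commanded when the call began; what a row does not reach only later rows make up. A row lasts 1/8 s, in which the tool goes at most 62.5 mm and 10.7 degrees, less where a joint would pass 70% of its speed; a pose out of reach is approached as far as the arm can. A call with a gripper value outside its range is refused whole. The fingers move at their own pace and stop on an object; "force" is the grip in N (left out, the last holds). Time passes only in rows, so rows that repeat a pose let the fingers close. It gives the time, the measured TCP pose, the force, the opening and the grip force at its end, in the units of the state.
- r.get_obs(): the state, without advancing time (a new reading comes with each control period).
- r.grab_frame(name): name is "scene" or "top"; returns (picture, depth): 480x640x3 uint8, red, green, blue; 480x640 float32, m along the optical axis (not along the pixel's ray), 0 where there is no reading.
- r.get_calibration(name): a dict with "mtx" (3x3 intrinsics, pixels), "dist" ([k1, k2, p1, p2, k3] as OpenCV has them; the pictures are not rectified), "R" (3x3) and "t" (3): a world point X has camera coordinates R X + t. Camera axes: x right, y down, z forward; pixel columns grow to the right and rows downward; lengths in m; the calibration is good to about 2 mm. A picture is of the moment at which its call begins. get_calibration takes no time and is no camera call.
- r.hand_in(): hands the job in; it is judged then, once.
The state is a dict: "time": time; "joint_positions": joint angles; "qvel": joint speeds; "effort": joint torques, N m; "ee_pos": TCP position; "orientation": TCP orientation; "ft_force": force on the tool from outside, world axes, zero at the start; "wrist_torque": the same for the moment, N m; "gripper_width": finger opening in m; "grip_force": force on a finger pad.
Only numpy, scipy, OpenCV 4.12 (cv2) and the standard library are available. Lean on these libraries where they do the work, as an engineer would, in place of code of your own. Each camera call takes 0.05 s, during which the arm holds its last target. There are 200 camera calls.

## Working session

There is one attempt and no reset: what is moved stays moved. The work goes in short steps, Python scripts to look and compute and a tool call to move; the robot and the scene stay as the last step left them, time stands still between calls to the robot, and variables do not carry over. Pictures are saved under pics/ and viewed, at most 14 in all, crops included, and the job is handed in when it is done.

Besides the shell and the picture viewer there is one more tool, called after "Emit:" as name(argument=value, ...) on one line, values as JSON. play_rows: Moves the arm, as the interface text tells. Its arguments: {"type":"object","properties":{"increments":{"type":"array","items":{"type":"number"}},"force":{"type":"number"}},"required":["increments"]}

```bash
ls; mkdir -p pics; cat > h.py <<'E'
import numpy as np, cv2
from workcell import r
def grab(n):
    im,d=r.grab_frame(n); return im.copy(),d.copy()
def save(n,im,s=1,box=None):
    if box: im=im[box[1]:box[3],box[0]:box[2]]
    cv2.imwrite('pics/'+n+'.png',cv2.resize(im[...,::-1],None,fx=s,fy=s,interpolation=cv2.INTER_CUBIC))
def toplane(n,uv,z):
    c=r.get_calibration(n);R=np.array(c['R']);t=np.array(c['t']).ravel()
    p=cv2.undistortPoints(np.array(uv,float).reshape(-1,1,2),np.array(c['mtx']),np.array(c['dist'])).reshape(-1,2)
    d=np.c_[p,np.ones(len(p))]@R; C=-R.T@t
    return C+d*((z-C[2])/d[:,2])[:,None]
def cloud(n,d):
    c=r.get_calibration(n);R=np.array(c['R']);t=np.array(c['t']).ravel()
    h,w=d.shape; uv=np.stack(np.meshgrid(np.arange(w),np.arange(h)),-1).reshape(-1,1,2).astype(float)
    p=cv2.undistortPoints(uv,np.array(c['mtx']),np.array(c['dist'])).reshape(-1,2)
    X=(np.c_[p,np.ones(len(p))]*d.reshape(-1,1)-t)@R
    X[d.ravel()==0]=np.nan
    return X.reshape(h,w,3)
E
python3 - <<'E'
from h import *
for n in('scene','top'):
    im,d=grab(n); save(n+'0',im,1.25); np.save(n+'0.npy',d); np.save(n+'0i.npy',im)
    c=r.get_calibration(n); print(n,-np.array(c['R']).T@np.array(c['t']).ravel(), c['mtx'])
o=r.get_obs(); print(o['ee_pos'],o['orientation'],o['time'],o['ft_force'])
E
```

```text
pics
scene [-0.04807251 -1.08034854  1.22005482] [[535.33319297   0.         314.96621482]
 [  0.         535.33319297 238.08436731]
 [  0.           0.           1.        ]]
top [0.35127143 0.04538756 1.48027999] [[558.79817709   0.         318.96240342]
 [  0.         558.79817709 237.97020048]
 [  0.           0.           1.        ]]
[0.20472414 0.61618307 0.2302456 ] [[-9.49004710e-01  3.15261075e-01 -7.17658520e-04]
 [ 3.15261891e-01  9.49002057e-01 -2.24387053e-03]
 [-2.63456238e-05 -2.35569408e-03 -9.99997225e-01]] 0.1 [-0.51271221  0.20396747  0.02273127]
```

View pics/scene0.png

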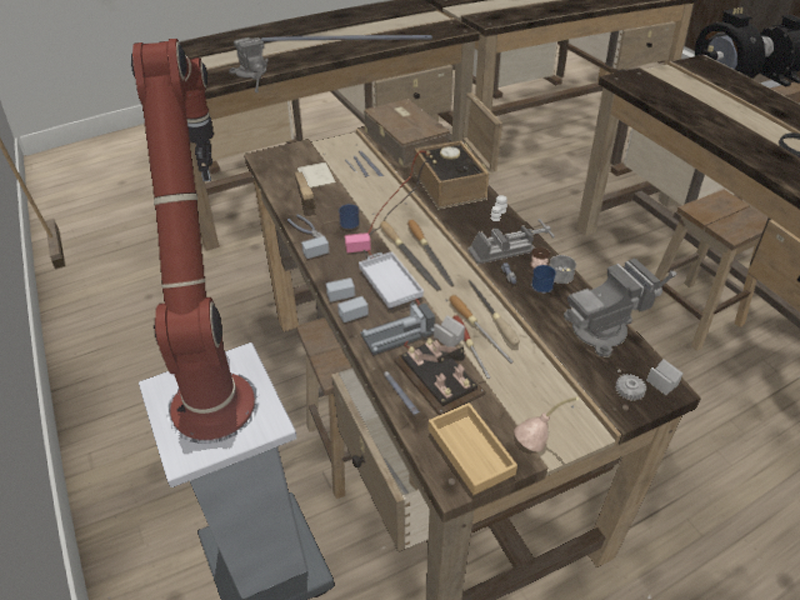

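View pics/top0.png

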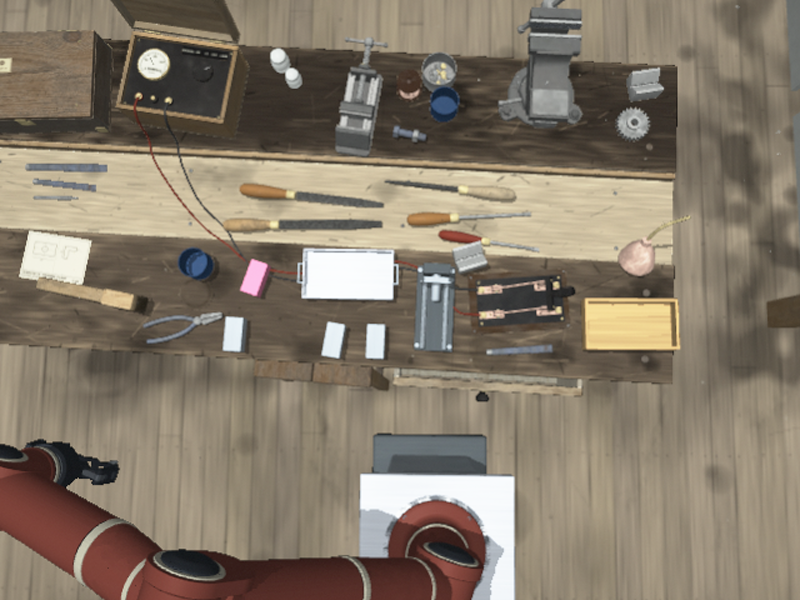

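The scene view shows sleeves at about (315,246), (340,289) and (352,308). The top view shows three grey sleeves at (235,334), (334,340) and (375,341), with the pink look-alike at (253,278). The metal tray is at (349,274), the gauge at (434,306), the knife switch at (520,300) and the wooden tray at (632,324). All pixels are in the 1.25x pictures. The three grey ones in the front row fit the description, and the pink one is to be left alone.

```bash
cat >> h.py <<'E'
def sleeves(im,box=(150,240,330,300)):
    """grey-white bright tops in the top image -> centre, angle of long axis, size (plane z=.036)"""
    x0,y0,x1,y1=box; hsv=cv2.cvtColor(im,cv2.COLOR_RGB2HSV)
    m=((hsv[...,2]>165)&(hsv[...,1]<45)).astype(np.uint8); k=np.zeros_like(m);k[y0:y1,x0:x1]=1
    out=[]
    for c in cv2.findContours(m*k,0,1)[0]:
        if cv2.contourArea(c)<200: continue
        P=toplane('top',c.reshape(-1,2),.036)[:,:2]
        (cx,cy),(a,b),ang=cv2.minAreaRect((P*1000).astype(np.float32))
        if a<b: ang+=90
        out.append((round(cx),round(cy),round(a),round(b),round((ang+90)%180-90,1)))
    return sorted(out,key=lambda s:-s[1])
E
python3 - <<'E'
from h import *
im=np.load('top0i.npy');d=np.load('top0.npy')
print(sleeves(im))
X=cloud('top',d); H=X[...,2]
for n,(u,v,w) in dict(a=(188,267,6),metal=(279,219,15),wood=(503,260,15),gauge=(347,262,4),chan=(342,265,3)).items():
    p=X[v-w:v+w,u-w:v and u+w].reshape(-1,3); print(n,np.nanmedian(p,0).round(4))
def rect(name,m,z,box):
    k=np.zeros(m.shape,np.uint8);k[box[1]:box[3],box[0]:box[2]]=1
    c=max(cv2.findContours(m.astype(np.uint8)*k,0,1)[0],key=cv2.contourArea)
    P=toplane('top',c.reshape(-1,2),z)[:,:2]*1000
    print(name,cv2.minAreaRect(P.astype(np.float32)),P.min(0),P.max(0))
hsv=cv2.cvtColor(im,cv2.COLOR_RGB2HSV)
rect('metal',(hsv[...,2]>165)&(hsv[...,1]<45),.032,(238,190,322,242))
rect('wood',(hsv[...,2]>120)&(hsv[...,0]<28)&(hsv[...,1]>70),.047,(460,232,550,290))
rect('gauge',H>.008,.015,(328,205,366,285))
g=im[200:290,325:375]
save('gauge',im,9,(325,203,375,288)); save('row',im,4,(110,190,310,300))
# heightprofile
for y in range(208,284,6): print(y,(X[y,332:364:2,2]*1000).round().tolist())
print(X[245,335],X[245,360])
E
```

```text
[(437, 426, 37, 71, -3.0), (427, 217, 38, 71, -9.2), (425, 130, 38, 71, -2.0)]
a [0.438  0.423  0.0357]
metal [0.5689 0.1896 0.0153]
wood [ 0.465  -0.3974  0.018 ]
gauge [0.4562 0.0087 0.0126]
chan [0.4482 0.0218 0.0108]
metal ((566.4478149414062, 189.6842803955078), (211.51084899902344, 106.55476379394531), 89.41410064697266) [512.59195318  84.12042622] [620.49184515 295.24950824]
wood ((464.0705261230469, -394.721435546875), (107.39280700683594, 194.48709106445312), 0.19577853381633759) [ 410.66230865 -492.11296901] [ 518.08557973 -297.58697635]
gauge ((500.80426025390625, 3.8614044189453125), (87.61656188964844, 185.87965393066406), 87.83863067626953) [407.63132269 -39.64428502] [592.97013265  49.45428013]
208 [2.0, 3.0, -1.0, 4.0, -4.0, -0.0, 3.0, 3.0, 1.0, 0.0, -2.0, -5.0, 1.0, 3.0, 5.0, 3.0]
214 [-0.0, 14.0, 15.0, 52.0, 55.0, 58.0, 56.0, 48.0, 52.0, 52.0, 50.0, 53.0, 51.0, 50.0, 13.0, 10.0]
220 [-2.0, 17.0, 12.0, 16.0, 6.0, 12.0, 14.0, 34.0, 39.0, 30.0, 16.0, 16.0, 22.0, 18.0, 12.0, 9.0]
226 [4.0, 14.0, 31.0, 21.0, 20.0, 11.0, 12.0, 39.0, 46.0, 36.0, 18.0, 12.0, 25.0, 29.0, 52.
[... 259 characters left out ...]
 19.0, 12.0, 13.0, 20.0, 8.0, 11.0, 10.0]
250 [17.0, 13.0, 13.0, 16.0, 11.0, 13.0, 9.0, 9.0, 14.0, 11.0, 11.0, 16.0, 24.0, 7.0, 8.0, 2.0]
256 [10.0, 10.0, 10.0, 29.0, 12.0, 19.0, 14.0, 18.0, 15.0, 13.0, 12.0, 17.0, 20.0, 11.0, 15.0, -2.0]
262 [6.0, 17.0, 15.0, 17.0, 9.0, 12.0, 7.0, 11.0, 12.0, 8.0, 14.0, 18.0, 23.0, 13.0, 10.0, -2.0]
268 [12.0, 11.0, 25.0, 24.0, 10.0, 15.0, 11.0, 16.0, 10.0, 12.0, 9.0, 21.0, 20.0, 16.0, 11.0, 0.0]
274 [17.0, 19.0, 25.0, 10.0, 12.0, 7.0, 11.0, 4.0, 7.0, 14.0, 16.0, 24.0, 19.0, 14.0, 9.0, 6.0]
280 [4.0, -4.0, -2.0, -6.0, 2.0, -2.0, -8.0, -5.0, 6.0, 11.0, 8.0, 16.0, 11.0, 13.0, 15.0, -4.0]
[0.49936285 0.03925833 0.01422983] [ 0.50013754 -0.0266706   0.0115507 ]
```

View pics/gauge.png

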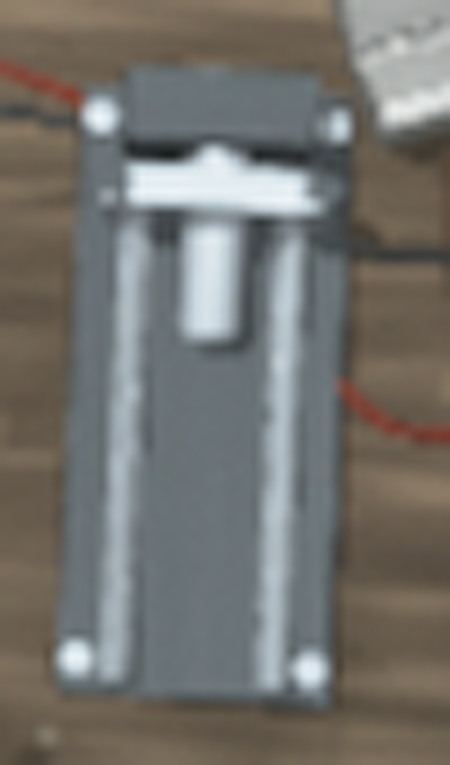

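View pics/row.png

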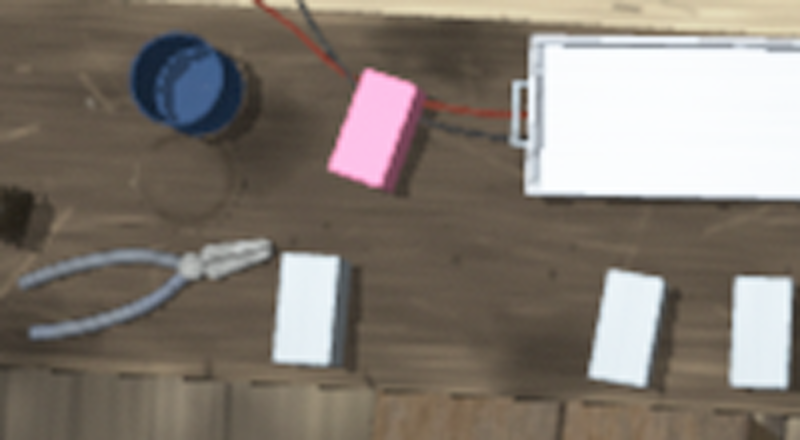

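The row crop shows the three grey sleeves at (310,310), (627,328) and (762,332), the pink look-alike at (375,128), and the pliers' jaw tip close to the first sleeve at (270,250). The gauge crop shows the channel axis turned about -2°, with the pin tip at (212,340).

```bash
python3 - <<'E'
from h import *
f=lambda u,v:(325+(u+.5)/9-.5,203+(v+.5)/9-.5)
for n,uv,z in[('wallsBot',[f(113,670),f(270,670)],.024),('wallsTop',[f(131,240),f(287,240)],.024),('pin tip/base',[f(209,335),f(214,225)],.039),('corners',[f(60,690),f(327,705)],.012)]:
    print(n,(toplane('top',uv,z)*1000).round(1).tolist())
E
```

```text
wallsBot [[414.8, 33.2, 24.0], [415.2, -12.1, 24.0]]
wallsTop [[540.1, 28.8, 24.0], [540.4, -16.7, 24.0]]
pin tip/base [[510.7, 6.3, 39.0], [542.7, 5.0, 39.0]]
corners [[409.3, 48.5, 12.0], [405.7, -29.1, 12.0]]
```

Emit:
play_rows(increments=[50,-45,-10,0,0,0.1,85,100,-90,-20,0,0,0.2,85,150,-135,-40,0,0,0.27,85,195,-170,-60,0,0,0.27,85,217,-189,-80,0,0,0.27,85,217,-189,-110,0,0,0.27,85,217,-189,-130,0,0,0.27,85,217,-189,-130,0,0,0.27,85], force=40)

```text
time: 1.1
ee_pos: [0.4208, 0.4265, 0.0993]
orientation: [[-0.999, 0.051, -0.004], [0.051, 0.999, -0.004], [0.003, -0.004, -1.0]]
ft_force: [0.2, 0.5, 1.3]
gripper_width: 0.0569
grip_force: 0.0
```

Emit:
play_rows(increments=[1,0,-30,0,0,0,85,1,0,-60,0,0,0,85,1,0,-85,0,0,0,85,1,0,-85,0,0,0,85,1,0,-85,0,0,0,180,1,0,-85,0,0,0,180,1,0,-85,0,0,0,180,1,0,-85,0,0,0,180], force=40)

```text
time: 2.1
ee_pos: [0.4239, 0.4289, 0.0181]
orientation: [[-0.999, 0.051, 0.002], [0.051, 0.999, 0.002], [-0.002, 0.003, -1.0]]
ft_force: [-0.3, 0.8, 6.0]
gripper_width: 0.0347
grip_force: 41.9
```

Emit:
play_rows(increments=[0,0,50,0,0,0,180,0,-10,100,0,0,0,180,4,-65,110,0,0,0.015,180,10,-125,110,0,0,0.015,180,15,-185,110,0,0,0.015,180,20,-245,110,0,0,0.015,180,24,-305,110,0,0,0.015,180,24,-360,110,0,0,0.015,180])

```text
time: 3.1
ee_pos: [0.4467, 0.0654, 0.1263]
orientation: [[-0.999, 0.037, 0.0], [0.037, 0.999, -0.001], [-0.0, -0.001, -1.0]]
ft_force: [2.2, -0.7, -2.6]
gripper_width: 0.035
grip_force: 41.3
```

Emit:
play_rows(increments=[0,-40,0,0,0,0,180,0,-58,-10,0,0,0,180,0,-58,-40,0,0,0,180,0,-58,-60,0,0,0,180,0,-58,-60,0,0,0,180])

```text
time: 3.72
ee_pos: [0.4455, 0.0096, 0.0653]
orientation: [[-0.999, 0.036, -0.004], [0.036, 0.999, -0.0], [0.004, -0.001, -1.0]]
ft_force: [0.3, -0.2, -1.7]
gripper_width: 0.0349
grip_force: 41.2
```

```bash
python3 - <<'E'
from h import *
o=r.get_obs(); print(o['ee_pos'],o['orientation'],o['ft_force'],o['gripper_width'])
im,d=grab('top'); save('g1',im,8,(310,200,385,290)); im2,_=grab('scene'); save('s1',im2,5,(270,215,400,310))
np.save('g1.npy',im)
E
```

```text
[0.44552179 0.00964016 0.06525916] [[-9.99351213e-01  3.57963750e-02 -3.97148632e-03]
 [ 3.57981532e-02  9.99358969e-01 -3.77544770e-04]
 [ 3.95542574e-03 -5.19471699e-04 -9.99992042e-01]] [ 0.30224818 -0.17810707 -1.73179522] 0.034938945222708045
```

View pics/s1.png

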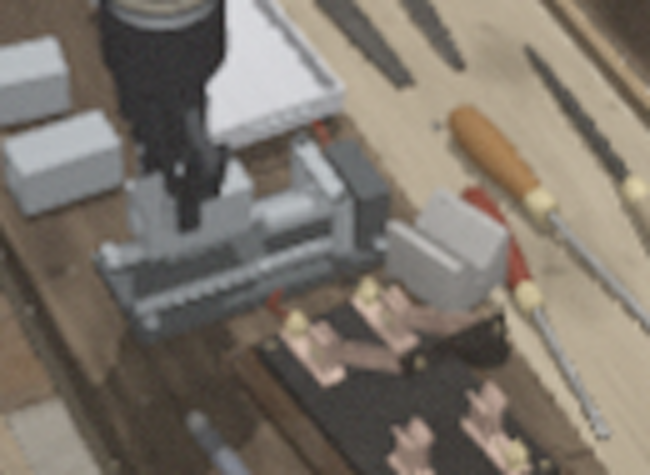

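Emit:
play_rows(increments=[0,0,-15,0,0,0,180,0,0,-28,0,0,0,180,0,0,-32,0,0,0,180,0,0,-34,0,0,0,180,0,0,-34,0,0,0,180])

```text
time: 4.45
ee_pos: [0.4471, 0.0098, 0.0325]
orientation: [[-0.999, 0.036, 0.0], [0.036, 0.999, -0.0], [-0.0, -0.0, -1.0]]
ft_force: [-0.3, -0.6, -1.8]
gripper_width: 0.035
grip_force: 41.2
```

Emit:
play_rows(increments=[0,0,-2,0,0,0,180,0,0,-4,0,0,0,180,0,0,-4,0,0,0,180,0,0,-4,0,0,0,180])

```text
time: 4.95
ee_pos: [0.4472, 0.0098, 0.03]
orientation: [[-0.999, 0.036, 0.002], [0.036, 0.999, -0.0], [-0.002, -0.0, -1.0]]
ft_force: [-3.4, -0.8, 13.6]
gripper_width: 0.0349
grip_force: 43.3
```

Emit:
play_rows(increments=[0,0,2,0,0,0,180,0,0,2,0,0,0,130,0,0,2,0,0,0,130,0,0,2,0,0,0,130,0,0,2,0,0,0,180,0,0,2,0,0,0,180,0,0,2,0,0,0,180,0,0,2,0,0,0,180], force=25)

```text
time: 5.95
ee_pos: [0.4469, 0.0097, 0.0303]
orientation: [[-0.999, 0.036, -0.0], [0.036, 0.999, -0.0], [0.0, -0.0, -1.0]]
ft_force: [0.7, -0.4, 0.5]
gripper_width: 0.0357
grip_force: 26.0
```

Emit:
play_rows(increments=[5,-0.2,0,0,0,0,180,10,-0.4,0,0,0,0,180,15,-0.5,0,0,0,0,180,20,-0.7,0,0,0,0,180,24,-0.9,0,0,0,0,180,27,-1,0,0,0,0,180,30,-1.1,0,0,0,0,180,30,-1.1,0,0,0,0,180])

```text
time: 6.95
ee_pos: [0.4727, 0.0086, 0.0302]
orientation: [[-0.999, 0.035, -0.009], [0.035, 0.999, -0.001], [0.009, -0.001, -1.0]]
ft_force: [-5.9, 0.6, 7.7]
gripper_width: 0.0351
grip_force: 26.8
```

Emit:
play_rows(increments=[2,-0.1,0,0,0,0,180,4,-0.2,0,0,0,0,180,6,-0.2,0,0,0,0,180,8,-0.3,0,0,0,0,180,10,-0.4,0,0,0,0,180,12,-0.4,0,0,0,0,180,12,-0.4,0,0,0,0,180])

```text
time: 7.82
ee_pos: [0.4844, 0.0082, 0.0302]
orientation: [[-0.999, 0.035, -0.009], [0.035, 0.999, -0.001], [0.009, -0.001, -1.0]]
ft_force: [-6.7, 0.2, 8.3]
gripper_width: 0.0353
grip_force: 26.9
```

Emit:
play_rows(increments=[3,-0.1,0.5,0,0,0,180,6,-0.2,0.5,0,0,0,180,9,-0.3,0.5,0,0,0,180,12,-0.4,0.5,0,0,0,180,15,-0.5,0.5,0,0,0,180,18,-0.6,0.5,0,0,0,180,21,-0.7,0.5,0,0,0,180,21,-0.7,0.5,0,0,0,180])

```text
time: 8.82
ee_pos: [0.5105, 0.0075, 0.0309]
orientation: [[-0.999, 0.036, 0.001], [0.036, 0.999, -0.0], [-0.001, -0.0, -1.0]]
ft_force: [0.7, -0.4, -2.8]
gripper_width: 0.0356
grip_force: 25.6
```

Emit:
play_rows(increments=[2,-0.1,0,0,0,0,180,4,-0.2,0,0,0,0,180,6,-0.2,0,0,0,0,180,8,-0.3,0,0,0,0,180,10,-0.4,0,0,0,0,180,12,-0.4,0,0,0,0,180,12,-0.4,0,0,0,0,180])

```text
time: 9.7
ee_pos: [0.5166, 0.0073, 0.0303]
orientation: [[-0.999, 0.035, -0.011], [0.036, 0.999, -0.001], [0.011, -0.001, -1.0]]
ft_force: [-9.0, -0.3, 3.9]
gripper_width: 0.0355
grip_force: 26.4
```

Emit:
play_rows(increments=[2,-0.1,0,0,0,0,180,4,-0.2,0,0,0,0,180,4,-0.2,0,0,0,0,180])

```text
time: 10.07
ee_pos: [0.5166, 0.0072, 0.0302]
orientation: [[-0.999, 0.036, -0.019], [0.036, 0.999, -0.001], [0.019, -0.002, -1.0]]
ft_force: [-15.2, 1.1, 11.0]
gripper_width: 0.0352
grip_force: 27.2
```

```bash
python3 - <<'E'
from h import *
im,d=grab('scene'); save('s2',im,5,(270,215,400,310))
im,d=grab('top'); print(sleeves(im))
E
```

```text
[(427, 217, 38, 72, -9.1), (425, 130, 38, 71, -2.0)]
```

View pics/s2.png

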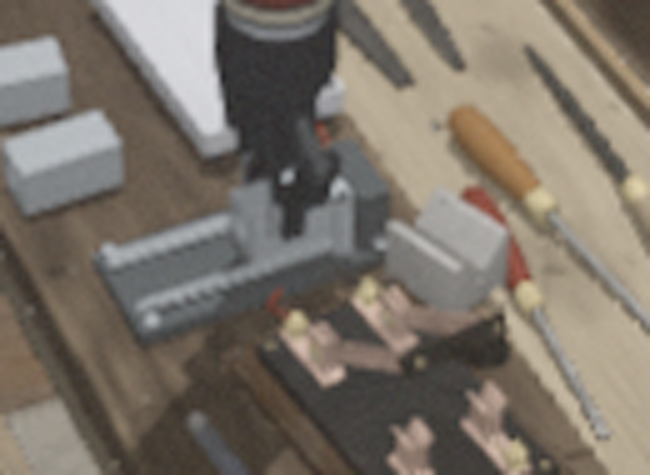

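The picture shows the sleeve pushed under the bridge against the shoulder block at about (350,210), so it fits and goes to the wooden tray. Next I'll draw it back and lift it out.

Emit:
play_rows(increments=[-9,0.3,0,0,0,0,180,-20,0.7,0.3,0,0,0,180,-32,1.2,0.3,0,0,0,180,-44,1.6,0.3,0,0,0,180,-56,2,0.3,0,0,0,180,-68,2.4,0.3,0,0,0,180,-78,2.8,0.3,0,0,0,180,-78,2.8,0.3,0,0,0,180], force=45)

```text
time: 11.18
ee_pos: [0.4461, 0.01, 0.031]
orientation: [[-0.999, 0.035, -0.003], [0.035, 0.999, -0.0], [0.003, -0.0, -1.0]]
ft_force: [-1.1, -1.6, -2.9]
gripper_width: 0.035
grip_force: 45.4
```

Emit:
play_rows(increments=[0,0,30,0,0,0,180,0,0,85,0,0,0,180,0,0,145,0,0,0,180,0,0,200,0,0,0,180,0,-40,210,0,0,0,180,0,-100,210,0,0,-0.036,180,0,-160,210,0,0,-0.036,180,0,-220,210,0,0,-0.036,180])

```text
time: 12.18
ee_pos: [0.4479, -0.2112, 0.2411]
orientation: [[-0.998, 0.07, 0.001], [0.07, 0.998, 0.001], [-0.0, 0.001, -1.0]]
ft_force: [0.4, -0.0, -1.7]
gripper_width: 0.0349
grip_force: 46.2
```

Emit:
play_rows(increments=[2,-60,0,0,0,0.07,180,2,-120,0,0,0,0.07,180,2,-180,0,0,0,0.07,180,2,-232,0,0,0,0.07,180,2,-232,-60,0,0,0.07,180,2,-232,-120,0,0,0.07,180,2,-232,-160,0,0,0.07,180,2,-232,-160,0,0,0.07,180])

```text
time: 13.18
ee_pos: [0.4478, -0.4394, 0.077]
orientation: [[-1.0, 0.001, -0.007], [0.001, 1.0, 0.007], [0.007, 0.007, -1.0]]
ft_force: [0.1, 0.3, -1.3]
gripper_width: 0.0348
grip_force: 46.2
```

```bash
python3 - <<'E'
from h import *
im,d=grab('top'); save('t1',im,6,(445,215,560,305))
E
```

```text
(no output)
```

View pics/t1.png

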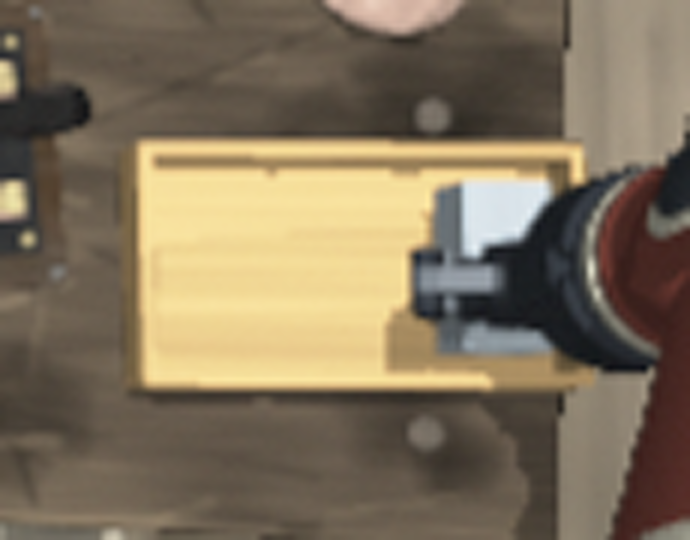

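The sleeve hangs inside the right half of the wooden tray at about (500,265), clear of the walls.

Emit:
play_rows(increments=[1,0,-20,0,0,0,180,1,0,-35,0,0,0,180,1,0,-42,0,0,0,180,1,0,-44,0,0,0,180,1,0,-46,0,0,0,180,1,0,-46,0,0,0,180])

```text
time: 13.98
ee_pos: [0.4514, -0.4426, 0.0366]
orientation: [[-1.0, 0.002, 0.001], [0.002, 1.0, -0.001], [-0.001, -0.001, -1.0]]
ft_force: [-0.3, 1.4, 2.8]
gripper_width: 0.0348
grip_force: 46.9
```

Emit:
play_rows(increments=[0,0,0,0,0,0,115,0,0,0,0,0,0,115,0,0,0,0,0,0,115,0,0,15,0,0,0,115,0,0,45,0,0,0,115,0,0,100,0,0,0,115,0,0,160,0,0,0,115,0,55,190,0,0,0,85])

```text
time: 14.98
ee_pos: [0.4509, -0.3928, 0.2299]
orientation: [[-1.0, 0.01, 0.006], [0.01, 1.0, -0.009], [-0.006, -0.009, -1.0]]
ft_force: [0.7, 1.5, -0.8]
gripper_width: 0.0568
grip_force: 0.0
```

Emit:
play_rows(increments=[-5,62,5,0,0,0,85,-10,124,5,0,0,0,85,-15,186,5,0,0,0,85,-20,248,5,0,0,0,85,-30,310,5,0,0,0,85,-30,372,5,0,0,-0.08,85,-30,434,5,0,0,-0.16,85,-30,496,0,0,0,-0.16,85])

```text
time: 15.98
ee_pos: [0.4214, 0.1107, 0.2266]
orientation: [[-0.987, 0.162, 0.004], [0.162, 0.987, 0.001], [-0.004, 0.001, -1.0]]
ft_force: [1.3, -0.9, -0.1]
gripper_width: 0.057
grip_force: 0.0
```

```bash
python3 - <<'E'
from h import *
im,d=grab('top'); print(sleeves(im)); save('t2',im,1.25)
print(sleeves(im,(465,235,550,290)))
o=r.get_obs();print(o['ee_pos'],o['orientation'])
E
```

```text
[(427, 217, 38, 71, -9.4)]
[(466, -449, 36, 71, -1.7)]
[0.42013203 0.12169099 0.22625119] [[-0.98920425  0.14650408  0.00339085]
 [ 0.14652871  0.98916753  0.00877167]
 [-0.00206903  0.00917383 -0.99995578]]
```

View pics/t2.png

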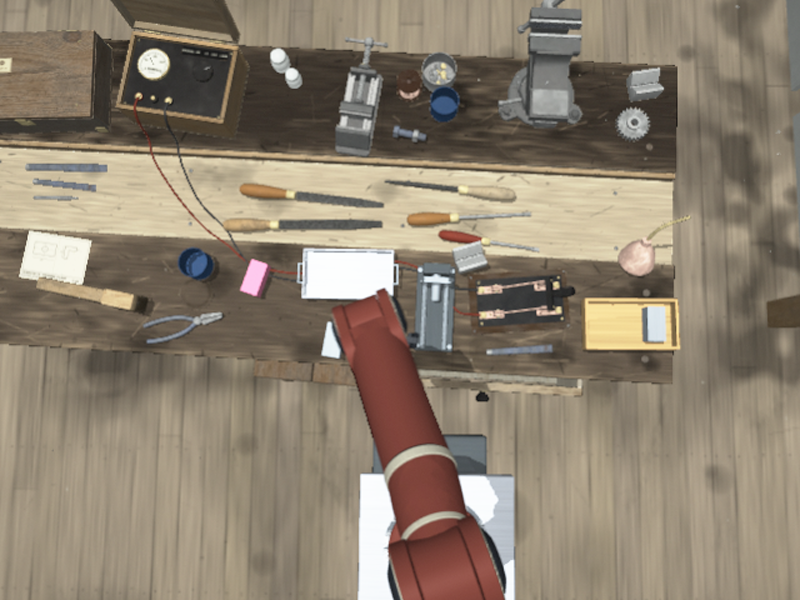

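Sleeve a lies flat in the wooden tray at about (654,324). Next is sleeve b at (331,340).

Emit:
play_rows(increments=[-9,55,-50,0,0,0,85,-9,111,-90,0,0,0,85,-9,111,-130,0,0,0,85,-9,111,-160,0,0,0,85,-9,111,-160,0,0,0,85])

```text
time: 16.65
ee_pos: [0.411, 0.2191, 0.064]
orientation: [[-0.987, 0.16, -0.003], [0.16, 0.987, -0.002], [0.003, -0.003, -1.0]]
ft_force: [-0.0, 0.3, -0.0]
gripper_width: 0.057
grip_force: 0.0
```

Emit:
play_rows(increments=[0,0,-25,0,0,0,85,0,0,-47,0,0,0,85,0,0,-47,0,0,0,85,0,0,-47,0,0,0,85,0,0,-47,0,0,0,180,0,0,-47,0,0,0,180,0,0,-47,0,0,0,180,0,0,-47,0,0,0,180], force=40)

```text
time: 17.65
ee_pos: [0.4128, 0.22, 0.0194]
orientation: [[-0.987, 0.161, 0.002], [0.161, 0.987, 0.001], [-0.002, 0.001, -1.0]]
ft_force: [0.1, -1.4, 5.7]
gripper_width: 0.035
grip_force: 40.7
```

Emit:
play_rows(increments=[0,0,50,0,0,0,180,5,-10,95,0,0,0,180,15,-65,95,0,0,0.06,180,25,-125,95,0,0,0.124,180,35,-180,95,0,0,0.124,180,35,-210,85,0,0,0.124,180,35,-210,50,0,0,0.124,180,35,-210,50,0,0,0.124,180])

```text
time: 18.65
ee_pos: [0.4448, 0.009, 0.0668]
orientation: [[-0.999, 0.039, -0.006], [0.039, 0.999, -0.001], [0.006, -0.001, -1.0]]
ft_force: [-0.8, 0.5, -2.0]
gripper_width: 0.0352
grip_force: 41.4
```

Emit:
play_rows(increments=[0,0,-15,0,0,0,180,0,0,-28,0,0,0,180,0,0,-34,0,0,0,180,0,0,-36,0,0,0,180,0,0,-38,0,0,0,180,0,0,-39,0,0,0,180,0,0,-39,0,0,0,180])

```text
time: 19.52
ee_pos: [0.447, 0.0099, 0.0314]
orientation: [[-0.999, 0.037, 0.002], [0.037, 0.999, -0.001], [-0.002, -0.001, -1.0]]
ft_force: [-3.6, -0.7, 19.7]
gripper_width: 0.0351
grip_force: 44.1
```

Emit:
play_rows(increments=[0,0,2.5,0,0,0,180,0,0,2.5,0,0,0,130,0,0,2.5,0,0,0,130,0,0,2.5,0,0,0,130,0,0,2.5,0,0,0,180,0,0,2.5,0,0,0,180,0,0,2.5,0,0,0,180,0,0,2.5,0,0,0,180], force=25)

```text
time: 20.52
ee_pos: [0.4469, 0.0097, 0.0315]
orientation: [[-0.999, 0.038, -0.0], [0.038, 0.999, -0.0], [0.0, -0.0, -1.0]]
ft_force: [-0.0, 0.1, 0.2]
gripper_width: 0.0352
grip_force: 26.0
```

Emit:
play_rows(increments=[5,-0.2,0.5,0,0,0,180,10,-0.4,0.5,0,0,0,180,15,-0.5,0.5,0,0,0,180,20,-0.7,0.5,0,0,0,180,24,-0.9,0.5,0,0,0,180,27,-1,0.5,0,0,0,180,30,-1.1,0.5,0,0,0,180,30,-1.1,0.5,0,0,0,180])

```text
time: 21.52
ee_pos: [0.4772, 0.0086, 0.032]
orientation: [[-0.999, 0.038, 0.0], [0.038, 0.999, -0.0], [-0.0, 0.0, -1.0]]
ft_force: [0.3, 0.2, -1.7]
gripper_width: 0.0353
grip_force: 25.7
```

Emit:
play_rows(increments=[2,-0.1,0,0,0,0,180,4,-0.2,0,0,0,0,180,6,-0.2,0,0,0,0,180,8,-0.3,0,0,0,0,180,10,-0.4,0,0,0,0,180,12,-0.4,0,0,0,0,180,12,-0.4,0,0,0,0,180])

```text
time: 22.4
ee_pos: [0.4807, 0.0079, 0.0316]
orientation: [[-0.999, 0.037, -0.017], [0.037, 0.999, -0.003], [0.016, -0.003, -1.0]]
ft_force: [-12.0, 0.5, 9.1]
gripper_width: 0.0352
grip_force: 27.0
```

Emit:
play_rows(increments=[2,-0.1,0,0,0,0,180,4,-0.1,0,0,0,0,180,4,-0.1,0,0,0,0,180,4,-0.1,0,0,0,0,180])

```text
time: 22.9
ee_pos: [0.4809, 0.0078, 0.0314]
orientation: [[-0.999, 0.036, -0.024], [0.037, 0.999, -0.004], [0.024, -0.004, -1.0]]
ft_force: [-16.8, 1.2, 13.1]
gripper_width: 0.0352
grip_force: 27.6
```

Sleeve b has stopped partway, as a narrowed one should, so it goes to the metal tray.

Emit:
play_rows(increments=[-12,0.4,0.3,0,0,0,180,-24,0.8,0.3,0,0,0,180,-36,1.2,0.3,0,0,0,180,-48,1.7,0.3,0,0,0,180,-48,1.7,0.3,0,0,0,180,-48,1.7,40,0,0,0,180,-48,1.7,95,0,0,0,180,-48,10,110,0,0,0,180], force=45)

```text
time: 23.9
ee_pos: [0.4474, 0.018, 0.1451]
orientation: [[-0.999, 0.039, 0.007], [0.039, 0.999, 0.0], [-0.007, 0.001, -1.0]]
ft_force: [-1.0, -0.4, -2.6]
gripper_width: 0.0353
grip_force: 46.9
```

Emit:
play_rows(increments=[20,50,0,0,0,0.037,180,45,100,0,0,0,0.037,180,75,155,0,0,0,0.037,180,100,205,0,0,0,0.037,180,104,218,-20,0,0,0.037,180,104,218,-60,0,0,0.037,180,104,218,-60,0,0,0.037,180])

```text
time: 24.78
ee_pos: [0.5459, 0.2338, 0.0784]
orientation: [[-1.0, 0.001, -0.009], [0.001, 1.0, -0.005], [0.009, -0.005, -1.0]]
ft_force: [-0.0, 0.2, -2.4]
gripper_width: 0.0349
grip_force: 46.8
```

```bash
python3 - <<'E'
from h import *
im,d=grab('scene'); save('s3',im,6,(255,180,370,270))
im,d=grab('top'); print(sleeves(im))
E
```

```text
[]
```

View pics/s3.png

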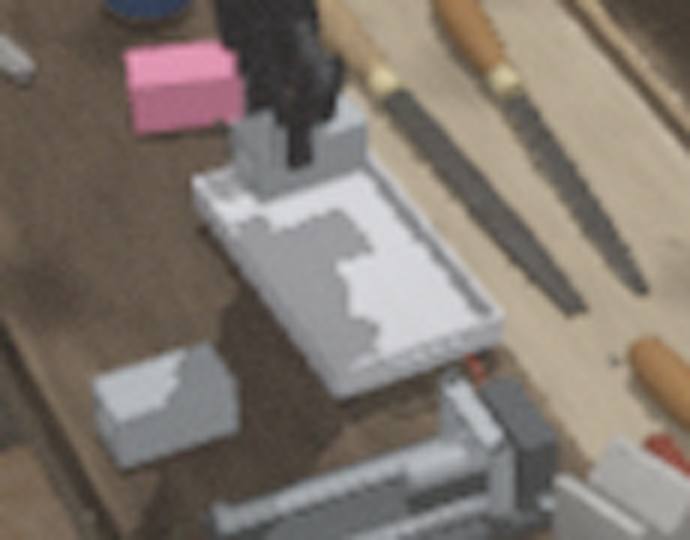

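The sleeve hangs over the far-left end of the metal tray at about (300,150). Sleeve c is still at (165,405) in this crop.

Emit:
play_rows(increments=[1,0,-20,0,0,0,180,1,0,-38,0,0,0,180,1,0,-44,0,0,0,180,1,0,-47,0,0,0,180,1,0,-49,0,0,0,180,1,0,-49,0,0,0,180])

```text
time: 25.62
ee_pos: [0.5505, 0.2362, 0.0347]
orientation: [[-1.0, 0.001, 0.002], [0.001, 1.0, 0.0], [-0.002, 0.0, -1.0]]
ft_force: [-1.8, -1.3, 5.7]
gripper_width: 0.0348
grip_force: 47.7
```

Sleeve b is on the tray floor. I'll release it, rise, and move clear to look for sleeve c.

Emit:
play_rows(increments=[0,0,0,0,0,0,115,0,0,0,0,0,0,115,0,0,0,0,0,0,115,0,0,15,0,0,0,115,0,0,45,0,0,0,115,0,0,100,0,0,0,85,-20,50,130,0,0,0,85,-40,100,130,0,0,0,85])

```text
time: 26.62
ee_pos: [0.5119, 0.3381, 0.1678]
orientation: [[-1.0, 0.003, 0.007], [0.004, 1.0, 0.005], [-0.007, 0.005, -1.0]]
ft_force: [0.8, 0.2, -0.8]
gripper_width: 0.057
grip_force: 0.0
```

```bash
python3 - <<'E'
from h import *
im,d=grab('top'); print(sleeves(im)); X=cloud('top',d)
save('t3',im,3,(110,170,370,310))
im2,_=grab('scene'); save('s4',im2,6,(255,180,370,270))
o=r.get_obs();print(o['ee_pos'],o['orientation'])
E
```

```text
[(426, 129, 67, 36, 0.7)]
[0.50498864 0.34578166 0.1655922 ] [[-9.99927991e-01 -1.19834541e-02 -6.40408913e-04]
 [-1.19889503e-02  9.99883878e-01  9.40719384e-03]
 [ 5.27603872e-04  9.41419426e-03 -9.99955546e-01]]
```

View pics/t3.png

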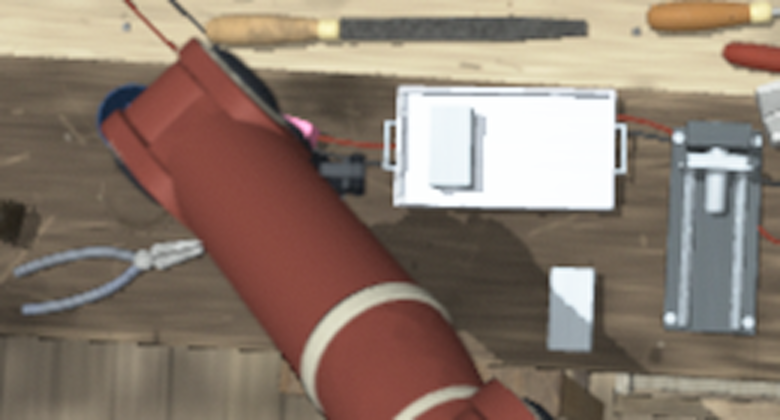

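The top crop shows sleeve b flat in the metal tray at (455,147), and sleeve c unmoved at (571,309).

Emit:
play_rows(increments=[-25,-50,0,0,0,-0.035,85,-50,-105,0,0,0,-0.035,85,-75,-160,0,0,0,-0.035,85,-100,-205,-20,0,0,-0.035,85,-100,-205,-70,0,0,-0.035,85,-100,-205,-100,0,0,-0.035,85,-100,-205,-100,0,0,-0.035,85])

```text
time: 27.6
ee_pos: [0.409, 0.1307, 0.0622]
orientation: [[-0.999, 0.035, -0.003], [0.035, 0.999, -0.001], [0.003, -0.002, -1.0]]
ft_force: [0.2, 0.5, 0.2]
gripper_width: 0.057
grip_force: 0.0
```

Emit:
play_rows(increments=[0,0,-25,0,0,0,85,0,0,-45,0,0,0,85,0,0,-45,0,0,0,85,0,0,-45,0,0,0,85,0,0,-45,0,0,0,180,0,0,-45,0,0,0,180,0,0,-45,0,0,0,180,0,0,-45,0,0,0,180], force=40)

```text
time: 28.6
ee_pos: [0.4106, 0.1312, 0.0192]
orientation: [[-0.999, 0.036, 0.002], [0.036, 0.999, 0.0], [-0.002, 0.001, -1.0]]
ft_force: [-1.3, 0.7, 6.8]
gripper_width: 0.0352
grip_force: 40.2
```

Emit:
play_rows(increments=[0,0,50,0,0,0,180,10,-20,95,0,0,0,180,25,-75,95,0,0,-0.001,180,37,-115,90,0,0,-0.001,180,37,-121,60,0,0,-0.001,180,37,-121,50,0,0,-0.001,180,37,-121,50,0,0,-0.001,180])

```text
time: 29.48
ee_pos: [0.4461, 0.011, 0.0677]
orientation: [[-0.999, 0.035, -0.002], [0.035, 0.999, 0.0], [0.002, 0.0, -1.0]]
ft_force: [0.8, -0.5, -2.5]
gripper_width: 0.0353
grip_force: 42.0
```

Emit:
play_rows(increments=[0,0,-15,0,0,0,180,0,0,-28,0,0,0,180,0,0,-34,0,0,0,180,0,0,-36,0,0,0,180,0,0,-38,0,0,0,180,0,0,-39,0,0,0,180,0,0,-39,0,0,0,180])

```text
time: 30.35
ee_pos: [0.4473, 0.0094, 0.0309]
orientation: [[-0.999, 0.037, 0.001], [0.037, 0.999, -0.002], [-0.001, -0.002, -1.0]]
ft_force: [-2.9, -3.3, 19.3]
gripper_width: 0.0344
grip_force: 46.1
```

Emit:
play_rows(increments=[0,0,2.5,0,0,0,180,0,0,2.5,0,0,0,130,0,0,2.5,0,0,0,130,0,0,2.5,0,0,0,130,0,0,2.5,0,0,0,180,0,0,2.5,0,0,0,180,0,0,2.5,0,0,0,180,0,0,2.5,0,0,0,180], force=25)

```text
time: 31.35
ee_pos: [0.4469, 0.0101, 0.0315]
orientation: [[-0.999, 0.037, -0.0], [0.037, 0.999, -0.0], [0.0, -0.0, -1.0]]
ft_force: [-0.4, -0.4, 0.5]
gripper_width: 0.0354
grip_force: 27.5
```

Emit:
play_rows(increments=[5,-0.2,0.5,0,0,0,180,10,-0.4,0.5,0,0,0,180,15,-0.5,0.5,0,0,0,180,20,-0.7,0.5,0,0,0,180,24,-0.9,0.5,0,0,0,180,27,-1,0.5,0,0,0,180,30,-1.1,0.5,0,0,0,180,30,-1.1,0.5,0,0,0,180])

```text
time: 32.35
ee_pos: [0.4774, 0.0089, 0.0321]
orientation: [[-0.999, 0.037, 0.001], [0.037, 0.999, -0.0], [-0.001, 0.0, -1.0]]
ft_force: [0.2, -0.6, -3.7]
gripper_width: 0.0354
grip_force: 27.0
```

Emit:
play_rows(increments=[2,-0.1,0,0,0,0,180,4,-0.2,0,0,0,0,180,6,-0.2,0,0,0,0,180,8,-0.3,0,0,0,0,180,10,-0.4,0,0,0,0,180,12,-0.4,0,0,0,0,180,12,-0.4,0,0,0,0,180])

```text
time: 33.22
ee_pos: [0.4892, 0.0085, 0.032]
orientation: [[-0.999, 0.037, 0.0], [0.037, 0.999, -0.0], [-0.0, -0.0, -1.0]]
ft_force: [0.5, -0.4, -2.7]
gripper_width: 0.0352
grip_force: 27.0
```

Emit:
play_rows(increments=[3,-0.1,0,0,0,0,180,6,-0.2,0,0,0,0,180,9,-0.3,0,0,0,0,180,12,-0.4,0,0,0,0,180,15,-0.5,0,0,0,0,180,18,-0.6,0,0,0,0,180,21,-0.7,0,0,0,0,180,21,-0.7,0,0,0,0,180])

```text
time: 34.22
ee_pos: [0.5105, 0.0077, 0.032]
orientation: [[-0.999, 0.037, 0.001], [0.037, 0.999, -0.0], [-0.001, -0.0, -1.0]]
ft_force: [0.3, -1.7, -3.1]
gripper_width: 0.0352
grip_force: 27.0
```

Emit:
play_rows(increments=[2,-0.1,0,0,0,0,180,4,-0.2,0,0,0,0,180,6,-0.2,0,0,0,0,180,8,-0.3,0,0,0,0,180,10,-0.4,0,0,0,0,180,12,-0.4,0,0,0,0,180,14,-0.5,0,0,0,0,180,14,-0.5,0,0,0,0,180])

```text
time: 35.22
ee_pos: [0.516, 0.0074, 0.0316]
orientation: [[-0.999, 0.037, -0.016], [0.037, 0.999, -0.002], [0.016, -0.003, -1.0]]
ft_force: [-14.2, -0.5, 7.6]
gripper_width: 0.0355
grip_force: 28.3
```

Sleeve c reaches the shoulder too, so it goes to the wooden tray.

Emit:
play_rows(increments=[-8,0.3,0,0,0,0,180,-20,0.7,0.3,0,0,0,180,-32,1.2,0.3,0,0,0,180,-44,1.6,0.3,0,0,0,180,-56,2,0.3,0,0,0,180,-68,2.4,0.3,0,0,0,180,-77,2.8,0.3,0,0,0,180,-77,2.8,0.3,0,0,0,180], force=45)

```text
time: 36.22
ee_pos: [0.4447, 0.0102, 0.0322]
orientation: [[-0.999, 0.036, -0.004], [0.036, 0.999, -0.001], [0.004, -0.001, -1.0]]
ft_force: [-1.4, -2.0, -2.9]
gripper_width: 0.0351
grip_force: 45.6
```

Emit:
play_rows(increments=[0,0,30,0,0,0,180,0,0,85,0,0,0,180,0,0,145,0,0,0,180,0,0,200,0,0,0,180,0,-40,210,0,0,0,180,0,-100,210,0,0,0.036,180,0,-160,210,0,0,0.036,180,0,-220,210,0,0,0.036,180])

```text
time: 37.22
ee_pos: [0.4467, -0.2099, 0.242]
orientation: [[-1.0, -0.002, -0.0], [-0.002, 1.0, 0.002], [0.0, 0.002, -1.0]]
ft_force: [1.0, 0.1, -3.4]
gripper_width: 0.0348
grip_force: 47.1
```

Emit:
play_rows(increments=[2,-60,0,0,0,0,180,4,-120,0,0,0,0,180,4,-139,0,0,0,0,180,4,-139,-40,0,0,0,180,4,-139,-100,0,0,0,180,4,-139,-160,0,0,0,180,4,-139,-160,0,0,0,180])

```text
time: 38.1
ee_pos: [0.4474, -0.3444, 0.0774]
orientation: [[-1.0, -0.002, -0.011], [-0.002, 1.0, 0.01], [0.011, 0.01, -1.0]]
ft_force: [-0.5, 0.6, -2.9]
gripper_width: 0.0347
grip_force: 47.1
```

Emit:
play_rows(increments=[0,0,-20,0,0,0,180,0,0,-35,0,0,0,180,0,0,-42,0,0,0,180,0,0,-44,0,0,0,180,0,0,-46,0,0,0,180,0,0,-46,0,0,0,180])

```text
time: 38.85
ee_pos: [0.4516, -0.3491, 0.0377]
orientation: [[-1.0, 0.001, 0.001], [0.001, 1.0, -0.001], [-0.001, -0.001, -1.0]]
ft_force: [0.8, 1.3, 4.1]
gripper_width: 0.0346
grip_force: 48.0
```

Emit:
play_rows(increments=[0,0,0,0,0,0,115,0,0,0,0,0,0,115,0,0,0,0,0,0,115,0,0,15,0,0,0,115,0,0,45,0,0,0,115,0,0,100,0,0,0,115,0,0,160,0,0,0,115,0,55,190,0,0,0,85])

```text
time: 39.85
ee_pos: [0.4517, -0.2988, 0.2307]
orientation: [[-1.0, 0.01, 0.007], [0.01, 1.0, -0.007], [-0.007, -0.007, -1.0]]
ft_force: [1.4, 1.1, 0.4]
gripper_width: 0.0569
grip_force: 0.0
```

Emit:
play_rows(increments=[-2,60,0,0,0,0,85,-5,120,0,0,0,0,85,-5,180,0,0,0,0,85,-5,240,0,0,0,0,85,-5,290,0,0,0,0,85,-5,290,0,0,0,0,85,-5,290,0,0,0,0,85])

```text
time: 40.72
ee_pos: [0.446, -0.0046, 0.2268]
orientation: [[-1.0, 0.001, 0.001], [0.001, 1.0, -0.001], [-0.001, -0.001, -1.0]]
ft_force: [-0.3, 0.3, 0.3]
gripper_width: 0.0569
grip_force: 0.0
```

```bash
python3 - <<'E'
from h import *
im,d=grab('top'); X=cloud('top',d)
print(sleeves(im),sleeves(im,(465,235,550,290))); save('t4',im,1.25)
for u,v in((261,219),(523,259),(486,259)):
    print(np.nanmedian(X[v-4:v+5,u-4:u+5].reshape(-1,3),0).round(3))
o=r.get_obs();print(o['ee_pos'],o['ft_force'],o['time'])
E
```

```text
[] [(467, -354, 72, 37, 0.9), (466, -449, 36, 71, -1.7)]
[0.562 0.232 0.05 ]
[ 0.463 -0.438  0.053]
[ 0.462 -0.345  0.054]
[ 0.44597766 -0.00527214  0.22663598] [-0.61882465 -0.31633256 -0.40122587] 40.775
```

View pics/t4.png

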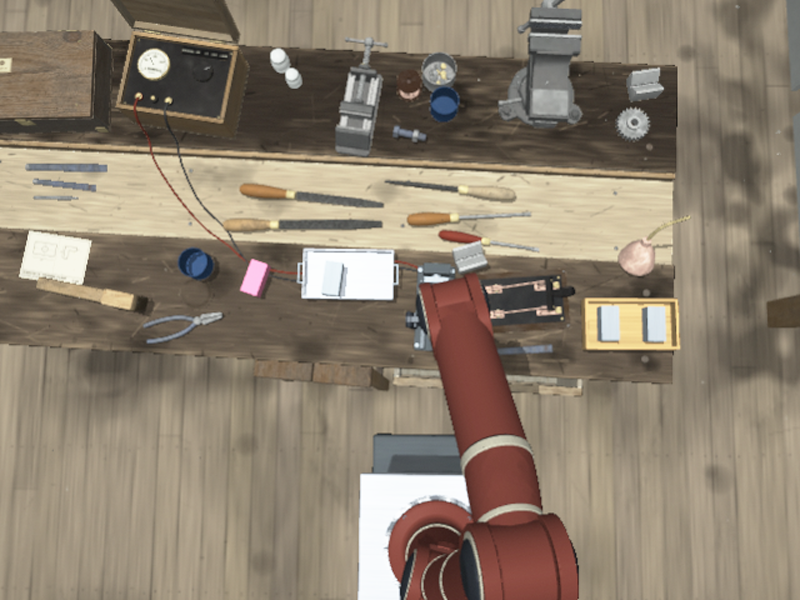

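```bash
python3 - <<'E'
from h import *
im,d=grab('top'); X=cloud('top',d)
p=X[212:232,256:278].reshape(-1,3); p=p[p[:,2]>.04]
A=np.c_[p[:,:2]-p[:,:2].mean(0),np.ones(len(p))]; print(len(p),np.linalg.lstsq(A,p[:,2],rcond=None)[0],p.min(0),p.max(0))
im2,_=grab('scene'); save('s5',im2,6,(255,180,370,270))
E
```

```text
288 [-0.01373719  0.00812743  0.05064842] [0.53005873 0.20120853 0.04001448] [0.58131219 0.24200137 0.05996164]
```

View pics/s5.png

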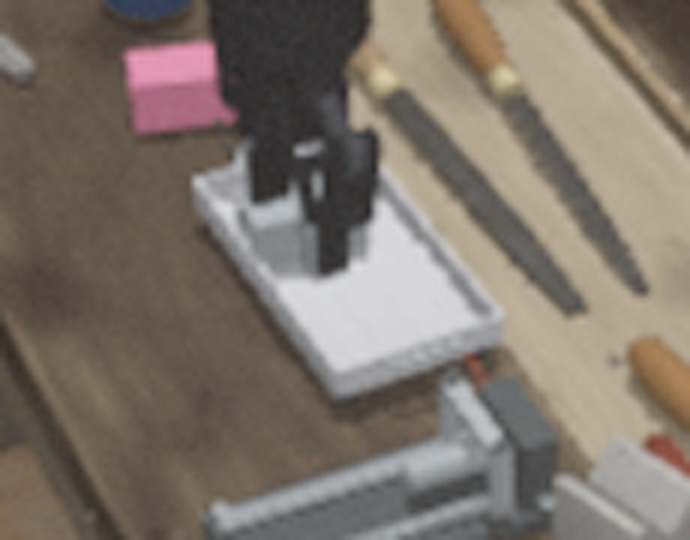

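The crop shows sleeve b still flat in the metal tray at about (285,235), level at 51 mm on top. It was nudged and turned about 10° after I laid it there. The gripper is well above it, and nothing grey is left in the row.

```bash
python3 -c "
from workcell import r
print(r.hand_in())"
```

```text
the job is handed in; nothing more can be done
None
```

I gauged the three sleeves on the bench from left to right: the first and third reached the shoulder and lie in the wooden tray, the second stopped partway and lies flat in the metal tray, and the job is handed in.

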